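# Unclip an instrument case and stow its lid in the bench rack

### The job

Open the grey instrument case: flip both sprung wire clips off the ends of its lid while the lid is still in place, so that they stay open. Then lift the lid off by its handle, lay it flat on the black mat without dropping it, and let go; take it again by one end and slide it, handle upwards, into the open front of the low metal rack with the clear top until well over half its length (about two thirds) is inside and it lies on the rack's floor. Leave both clips open and the other things on the bench where they are.

Things in the scene. Friction and masses are not known exactly. Their poses are not given: they have to be found in the camera images.
- case: Grey metal instrument case, an open box 190 (x) by 64 (y) by 60 mm high, immovable on the bench. Origin: centre of its underside, on the bench. Its x axis runs along its length; the clips are at its +x and -x ends. Circuit boards inside lie well below the rim.
- clip_a (a joint): Sprung bright-steel wire bale clip on the case's +x end, hinged about a line along case y, 101 mm from the case's centre and 30 mm up. 0 rad = closed, upright, its 16 mm hook over the lid's end; grows as its top swings outwards, to 1.7 rad (lying flat). Over-centre spring: below 0.3 rad it springs back shut, beyond that it snaps fully open and stays.
- clip_b (a joint): The same clip on the case's -x end, mirrored: it swings outwards to the -x side of the case.
- clip_a_tab (a point): Middle of clip_a's thumb tab, an upright plate 40 mm wide (case y), 3 mm thick, 34 mm tall, 74 mm from its hinge: when closed, 104 mm above the bench, 101 mm from the case's centre, standing 5 to 39 mm above the lid's top. Pushing its inner face outwards (3 to 6 N, for about 30 mm) flips the clip.
- clip_b_tab (a point): Middle of the thumb tab of clip_b, likewise.
- lid_slab (a point): Loose lid, about 0.2 kg, grey plastic: a slab 190 (x) by 58 (y) by 18 mm; this point is the slab's centre. A 176 by 50 mm plug 5 mm deep below it drops into the case's mouth (3 mm play); the lid rests on it when laid down, its underside 14 mm below this point. x along the lid, z up. Fitted, this point is 69 mm and the slab's top 78 mm above the bench.
- lid_handle (a point): The lid's handle, an upright block in the middle of its top, 40 mm along the lid's x, 12 mm wide (y), 28 mm tall above the slab; this point is on its middle line 22 mm above the slab's top (31 mm above point lid_slab), 6 mm below the handle's top.
- mat_mid (a point): Centre of the top of a black rubber mat, 240 (x) by 110 (y) by 3 mm thick, fixed flat on the bench between case and rack.
- rack_front (a point): Low aluminium rack with a clear plastic top, fixed to the bench, 220 mm deep, 122 wide, 86 high outside; the back has only a 12 mm high stop. Point: middle of the front edge of its floor, on the floor's top, 12 mm above the bench. x points straight into the rack, z up. Opening 114 mm wide, 70 mm high (floor to underside of top); floor and top begin at the front edge.
- multimeter_mid (a point): Multimeter, 150 by 75 by 34 mm, black with red face, lying on the bench; leave alone. Point: its centre.
- psu_mid (a point): Perforated steel power supply block, 80 by 110 by 45 mm, beyond the mat; leave alone. Point: its centre.
- driver_grip (a point): Screwdriver, 190 mm long with a black handle, lying on the bench; leave alone. Point: on its handle.
There are look-alikes about, which are no part of the job. Of the things like the part that bears lid_slab, leave any that is green or yellow; of the rest the smaller one is meant.

How it is judged:
On the way, in this order (a step that is already met when the one before it is completed fails the run):
1. both clips flipped open with the lid still seated on the case (value of joint each of clip_a, clip_b above 1.3 rad and distance between lid_slab and case below 0.075 m and angle between lid_slab's own z axis and vertical below 0.08 rad), for 0.2 s.
2. the lid lies flat on the mat, handle up, its centre within 50 mm of the mat's centre, and is let go (horizontal distance between lid_slab and mat_mid below 0.05 m and height (world z) of lid_slab below 0.022 m and angle between lid_slab's own z axis and vertical below 0.08 rad and contact force between the fingers and lid below 0.2 N), for 0.2 s.
At the end, for the whole second after the job is handed in: The lid lies at rest on the rack's floor, level (within 0.08 rad) and handle up, its centre at least 20 mm inside the front edge (115 of its 190 mm) and within 50 mm of the rack's middle line; both clips are open beyond 1.3 rad (x of lid_slab in the frame of rack_front above 0.02 m and y of lid_slab in the frame of rack_front between -0.05 and 0.05 m and z of lid_slab in the frame of rack_front between 0.008 and 0.02 m and angle between lid_slab's own z axis and vertical below 0.08 rad and linear speed of lid below 0.02 m/s and value of joint each of clip_a, clip_b above 1.3 rad); the robot touches nothing.
It fails at once if the lid is tipped up more than 0.6 rad (angle between lid_slab's own z axis and vertical above 0.6 rad).
It fails at once if a bystander (multimeter, power supply, screwdriver) is moved more than 30 mm (distance of any of multimeter_mid, psu_mid, driver_grip from where it was at the start of the episode above 0.03 m).
It fails at once if the lid is dropped (out of the fingers it moves faster than 0.7 m/s, a fall of about 25 mm) (contact force between the fingers and lid below 0.1 N and linear speed of lid above 0.7 m/s).
It also fails if it takes over 72 s, if anything falls off the work surface, if the arm or the gripper's body presses on something with over 40 N, if the wrist force passes 120 N, or if a joint passes its speed limit or range.

### The arm

A 6-joint arm with a two-finger parallel gripper is mounted at the origin on the work surface. World frame = base frame: x ahead of the robot, y to its left, z up, the work surface at z = 0. Lengths are in m, angles in rad, forces in N, time in s.
With the tool pointing down it reaches from about 0.375 to 0.9 m from the base axis. Payload 3.1 kg.
Tool frame: the origin (TCP) lies on the centre line of the jaws, within the pads' length; the fingertips stand 19 mm ahead of it and the grasp point (between the pads) is the TCP; z points along the fingers, y is the line along which they close (so a half turn about z gives the same grasp; the last joint's range is limited). The gripper opens to 85 mm and grips with 20 to 120 N. Pads are 22 mm wide; open, the fingers measure 114 mm over their backs; the gripper's body (76 mm by 85 mm) begins 54 mm behind the grasp point. The pads swing forward as they close: fully open they stand 13 mm farther back than shut.
Start: joints at [-1.438, 0.527, 1.433, -0, 1.181, -0.178], TCP at [0.192, -0.595, 0.25] pointing down, gripper open.
Joint ranges: [-3.08, 3.08], [-0.75, 2.2], [0.22, 2.44], [-1.43, 4.57], [0, 2.65], [-2.85, 2.85]. Speed limits (rad/s): [2.79, 2.79, 3.14, 3.14, 3.14, 3.14].

### API

Orientations are given as a unit quaternion [x, y, z, w].
In Python, from station import manip gives the robot as it stands.
- The arm moves only by the tool servo_tool, never from a script. Its argument "rows" is a list that holds one entry, the list of rows, each a list of 7 numbers: the turn, a rotation vector about the tool's x, y, z in degrees, then the shift along the tool's x, y, z in m, then the gripper command: -1 is shut, 1 is fully open, values between are in proportion. In form: [[[wx, wy, wz, tx, ty, tz, jaw], ...]]. A call has 1 to 8 rows; each row shifts and turns the commanded pose from where the row before left it, along the tool's axes as they then stand; what a row does not reach is not made up. A row lasts 1/12 s, in which the tool goes at most 41.7 mm and 7.16 degrees, less where a joint would pass 70% of its speed; a pose out of reach is approached as far as the arm can. A call is refused whole if a number of a shift passes 0.0417 or a number of a turn 7.16, either way. A call with a gripper value outside its range is refused whole. The fingers move at their own pace and stop on an object; "squeeze" is the grip in N (left out, the last holds). Time passes only in rows, so rows that do not move let the fingers close. It gives the time, the measured TCP pose, the force, the opening and the grip force at its end, in the units of the state.
- manip.sense(): the state, without advancing time (a new reading comes with each control period).
- manip.snapshot(name): name is "side" or "top" or "wrist"; returns the picture (384x512x3 uint8, blue, green, red); there is no depth.
- manip.camera_info(name): a dict with "K" (3x3 intrinsics, pixels), "camera_from_world" (4x4, takes a point from world to camera coordinates). Camera axes: x right, y down, z forward; pixel columns grow to the right and rows downward; lengths in m; the calibration is good to about 2 mm. A picture is of the moment at which its call begins: read the wrist's pose just before it. camera_info takes no time and is no camera call; for the wrist camera it gives the pose at the moment of the call.
- manip.sign_off(): hands the job in; it is judged then, once.
The state is a dict: "t": time; "q": joint angles; "qd": joint speeds; "tau": joint torques, N m; "tcp_pos": TCP position; "tool_rot": TCP orientation; "force": force on the tool from outside, world axes, zero at the start; "ft_torque": the same for the moment, N m; "finger_gap": opening from 0.0 (shut) to 1.0 (fully open); "gripper_force": force on a finger pad.
Only numpy, scipy, OpenCV 4.12 (cv2) and the standard library are available. Lean on these libraries where they do the work, as an engineer would, in place of code of your own. Each camera call takes 0.05 s, during which the arm holds its last target. There are 200 camera calls.

## Working session

There is one attempt and no reset: what is moved stays moved. The work goes in short steps, Python scripts to look and compute and a tool call to move; the robot and the scene stay as the last step left them, time stands still between calls to the robot, and variables do not carry over. Pictures are saved under pics/ and viewed, at most 10 in all, crops included, and the job is handed in when it is done.

Besides the shell and the picture viewer there is one more tool, called as a command line: name --argument value ..., lists and objects as JSON in quotes. servo_tool: Moves the arm, as the interface text tells. Its arguments: {"type":"object","properties":{"rows":{"type":"array","items":{"type":"array","items":{"type":"array","items":{"type":"number"}}}},"squeeze":{"type":"number"}},"required":["rows"]}

```bash
mkdir -p pics; ls
python3 - <<'E'
from station import manip
import cv2,numpy as np
np.set_printoptions(precision=4,suppress=True)
for n in("top","side"):
    im=manip.snapshot(n); cv2.imwrite(f"pics/{n}0.png",cv2.resize(im,(800,600),interpolation=cv2.INTER_CUBIC)); cv2.imwrite(f"pics/{n}0_raw.png",im)
    c=manip.camera_info(n); print(n,np.array(c["K"]),np.array(c["camera_from_world"]))
s=manip.sense(); print(s)
E
```

```text
pics
top [[457.5654   0.     266.1642]
 [  0.     457.5654 194.5591]
 [  0.       0.       1.    ]] [[-0.0108 -0.9999 -0.0021 -0.1195]
 [-0.9952  0.011  -0.0974  0.5013]
 [ 0.0974  0.001  -0.9952  1.7635]
 [ 0.      0.      0.      1.    ]]
side [[354.3861   0.     252.9299]
 [  0.     354.3861 192.3241]
 [  0.       0.       1.    ]] [[ 0.7728 -0.6345 -0.0142 -0.4599]
 [-0.4954 -0.5891 -0.6384  0.2445]
 [ 0.3967  0.5003 -0.7696  1.2958]
 [ 0.      0.      0.      1.    ]]
{'t': 0.1, 'q': array([-1.4375,  0.5284,  1.4338, -0.    ,  1.1814, -0.1785]), 'qd': array([-0.0004, -0.0019, -0.0052,  0.0011, -0.0012,  0.0004]), 'tau': array([ -0.0001, -44.3305, -17.8587,  -0.0002,   0.0039,  -0.    ]), 'tcp_pos': array([ 0.1917, -0.5942,  0.2494]), 'tool_rot': array([ 0.9879,  0.1553,  0.    , -0.001 ]), 'force': array([ 0.0851, -0.3097,  0.208 ]), 'ft_torque': array([ 0.0075,  0.01  , -0.0649]), 'gripper_force': 0.0, 'finger_gap': 0.9989726925196669}
```

View pics/top0.png

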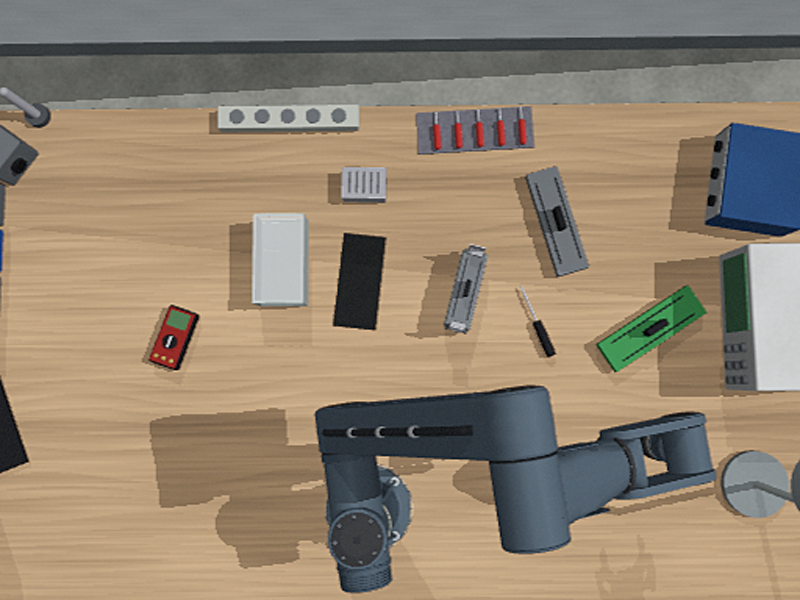

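View pics/side0.png

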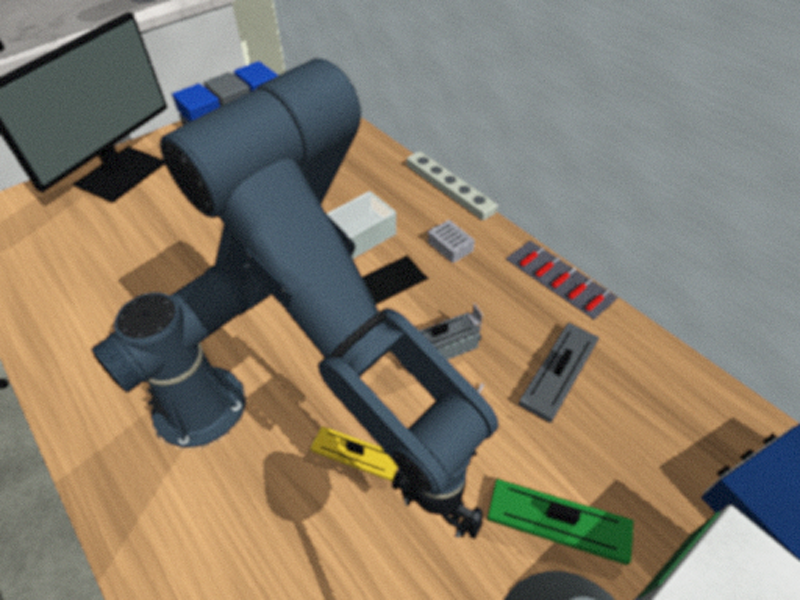

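The large look-alikes in the top view are the green lid (650,328) and the bigger grey lid (557,220). The yellow lid shows only in the side view, at (355,455). The smaller grey lid with clips at its ends, at (466,288), fits the description. I'll confirm it in an enlarged crop together with the rack.

Run:
```python
import cv2,numpy as np
a=cv2.imread("pics/top0_raw.png")
c=cv2.resize(a[130:218,150:212],None,fx=6,fy=6,interpolation=cv2.INTER_CUBIC)
d=cv2.resize(a[150:218,270:330],None,fx=6,fy=6,interpolation=cv2.INTER_CUBIC)
d=cv2.copyMakeBorder(d,0,c.shape[0]-d.shape[0],0,0,cv2.BORDER_CONSTANT)
cv2.imwrite("pics/crop0.png",np.hstack([c,d]))
```

```text
(no output)
```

View pics/crop0.png

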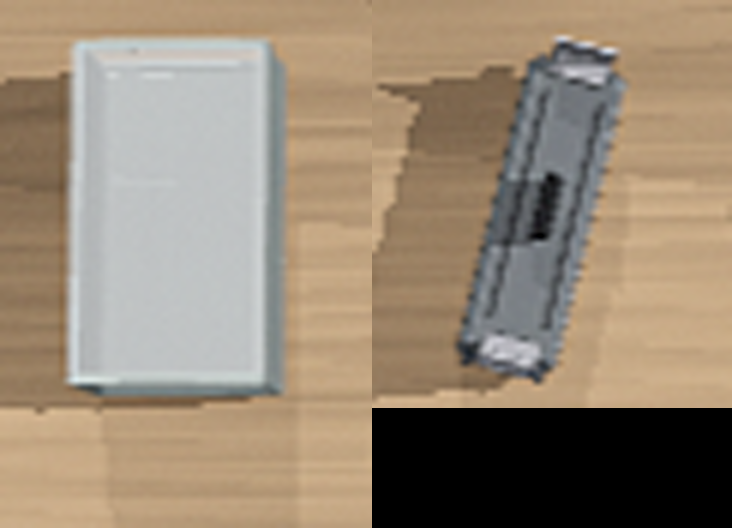

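The crop confirms the smaller grey lid on the case, with a bright clip at each end and its black handle in the middle. The rack's back stop is at the far end (crop row ~65), so its open front faces the robot (crop row ~385). Now I'll get coarse positions.

```bash
cat > h.py <<'E'
import numpy as np,cv2
from station import manip
from scipy.spatial.transform import Rotation as R
np.set_printoptions(precision=4,suppress=True)
def unproj(cam,uv,z):
    K=np.array(cam["K"]);T=np.array(cam["camera_from_world"])
    uv=np.atleast_2d(uv).astype(float);r=np.linalg.inv(K)@np.c_[uv,np.ones(len(uv))].T
    d=(T[:3,:3].T@r).T;o=-T[:3,:3].T@T[:3,3]
    return o+d*((z-o[2])/d[:,2])[:,None]
def proj(cam,p):
    K=np.array(cam["K"]);T=np.array(cam["camera_from_world"])
    q=np.atleast_2d(p)@T[:3,:3].T+T[:3,3];q=q@K.T
    return q[:,:2]/q[:,2:]
def delta(target,yaw):
    """tool-frame shift and turn (deg) from present pose to downward pose; yaw = world angle of tool y (mod pi)"""
    s=manip.sense();C=R.from_quat(s["tool_rot"]);best=None
    for k in(0,np.pi):
        y=np.array([np.cos(yaw+k),np.sin(yaw+k),0]);z=np.array([0,0,-1.])
        G=R.from_matrix(np.c_[np.cross(y,z),y,z]);rv=(C.inv()*G).as_rotvec()
        if best is None or np.linalg.norm(rv)<np.linalg.norm(best):best=rv
    return C.inv().apply(np.array(target)-s["tcp_pos"]),np.degrees(best)
E
python3 - <<'E'
from h import *
c=manip.camera_info("top")
f=lambda pts,o:[((u+.5)/6-.5+o[0],(v+.5)/6-.5+o[1]) for u,v in pts]
g=lambda pts:[((u+.5)/1.5625-.5,(v+.5)/1.5625-.5) for u,v in pts]
rk=unproj(c,f([(68,383),(268,383),(270,42),(75,42)],(150,130)),.086);print("rack",rk[:,:2],rk.mean(0))
m=unproj(c,g([(346,233),(385,236),(376,329),(333,326)]),.003);print("mat",m[:,:2],m.mean(0))
l=unproj(c,f([(530-372,62),(628-372,80),(552-372,378),(460-372,350)],(270,150)),.07);print("lid",l[:,:2],l.mean(0))
h=unproj(c,f([(550-372,205)],(270,150)),.1);print("handle",h)
t=unproj(c,f([(588-372,48),(513-372,345)],(270,150)),.1);print("tabs",t)
print(np.degrees(np.arctan2(*(t[0]-t[1])[1::-1])), np.linalg.norm(t[0]-t[1]))
e=(rk[3]+rk[2]-rk[0]-rk[1]);print("rack yaw",np.degrees(np.arctan2(e[1],e[0])))
e=(m[0]+m[1]-m[2]-m[3]);print("mat yaw",np.degrees(np.arctan2(e[1],e[0])))
e=(l[0]+l[1]-l[2]-l[3]);y=np.arctan2(e[1],e[0]);print("lid yaw",np.degrees(y))
print(delta([*l.mean(0)[:2],.3],y+np.pi/2))
E
```

```text
rack [[0.5027 0.2721]
 [0.5013 0.1463]
 [0.7195 0.146 ]
 [0.7209 0.2702]] [0.6111 0.2086 0.086 ]
mat [[ 0.6871  0.0524]
 [ 0.6782 -0.0473]
 [ 0.4405 -0.023 ]
 [ 0.4493  0.0855]] [0.5638 0.0169 0.003 ]
lid [[ 0.6277 -0.2406]
 [ 0.6154 -0.303 ]
 [ 0.4255 -0.251 ]
 [ 0.4438 -0.1932]] [ 0.5281 -0.2469  0.07  ]
handle [[ 0.5319 -0.2496  0.1   ]]
tabs [[ 0.631  -0.2752  0.1   ]
 [ 0.4445 -0.225   0.1   ]]
-15.071629109589011 0.19312695780368813
rack yaw -0.29293965047896314
mat yaw -6.882157023929194
lid yaw -14.887440225339885
(array([ 0.4268, -0.2275, -0.05  ]), array([-0.1132,  0.0124, 32.7515]))
```

servo_tool --rows '[[[0, 0, 6.55, 0, 0, -0.01, 1], [0, 0, 6.55, 0, 0, -0.01, 1], [0, 0, 6.55, 0, 0, -0.01, 1], [0, 0, 6.55, 0, 0, -0.01, 1], [0, 0, 6.55, 0, 0, -0.01, 1]]]'

```text
t: 0.52
tcp_pos: [0.1917, -0.5944, 0.3001]
tool_rot: [0.991, -0.132, -0.0, -0.001]
force: [-0.6, 0.3, -1.2]
finger_gap: 1.001
gripper_force: 0.0
```

servo_tool --rows '[[[0, 0, 0, 0.0147, -0.0264, 0, -1], [0, 0, 0, 0.0147, -0.0264, 0, -1], [0, 0, 0, 0.0147, -0.0264, 0, -1], [0, 0, 0, 0.0147, -0.0264, 0, -1], [0, 0, 0, 0.0147, -0.0264, 0, -1], [0, 0, 0, 0.0147, -0.0264, 0, -1], [0, 0, 0, 0.0147, -0.0264, 0, -1], [0, 0, 0, 0.0147, -0.0264, 0, -1]]]'

```text
t: 1.18
tcp_pos: [0.3603, -0.4195, 0.2999]
tool_rot: [0.992, -0.13, -0.0, -0.0]
force: [1.3, -0.3, -1.5]
finger_gap: -0.002
gripper_force: 0.0
```

servo_tool --rows '[[[0, 0, 0, 0.0147, -0.0264, 0, -1], [0, 0, 0, 0.0147, -0.0264, 0, -1], [0, 0, 0, 0.0147, -0.0264, 0, -1], [0, 0, 0, 0.0147, -0.0264, 0, -1], [0, 0, 0, 0.0147, -0.0264, 0, -1], [0, 0, 0, 0.0147, -0.0264, 0, -1], [0, 0, 0, 0.0147, -0.0264, 0, -1], [0, 0, 0, 0.0147, -0.0264, 0, -1]]]'

```text
t: 1.85
tcp_pos: [0.5282, -0.2456, 0.2999]
tool_rot: [0.992, -0.13, -0.0, -0.0]
force: [0.8, -0.5, 0.1]
finger_gap: 0.0
gripper_force: 0.0
```

Run:
```python
from h import *
import json
c=manip.camera_info("wrist");s=manip.sense();im=manip.snapshot("wrist");cv2.imwrite("pics/w1_raw.png",im);cv2.imwrite("pics/w1.png",cv2.resize(im,(800,600),interpolation=cv2.INTER_CUBIC))
json.dump({k:np.array(c[k]).tolist() for k in("K","camera_from_world")},open("w1.json","w"))
print(s["t"],s["tcp_pos"],R.from_quat(s["tool_rot"]).as_matrix())
```

```text
1.85 [ 0.5282 -0.2456  0.2999] [[ 0.9664 -0.2569 -0.0009]
 [-0.2569 -0.9664  0.0006]
 [-0.001  -0.0004 -1.    ]]
```

View pics/w1.png

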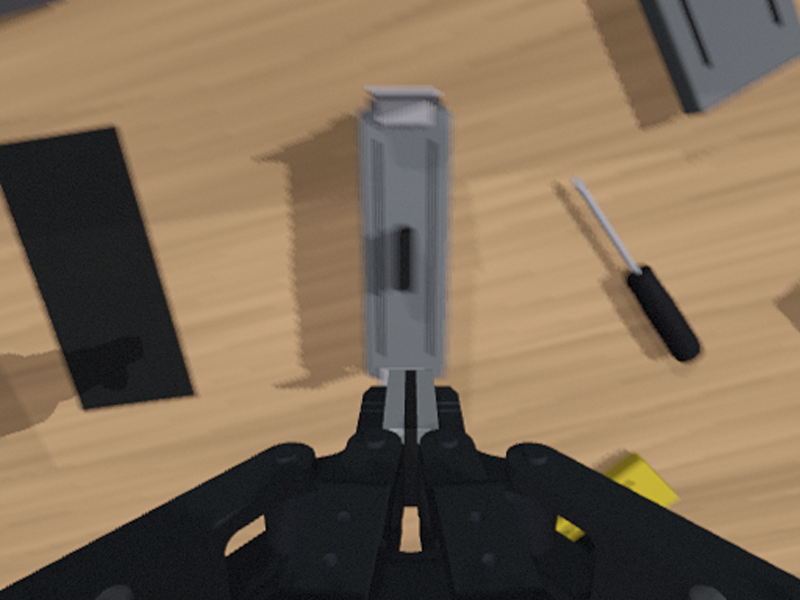

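The wrist view shows the handle at (405,259), the far tab's top edge from (366,86) to (442,88) and the slab's far edge near row 110. The near clip is partly hidden behind the fingers at (410,372).

Run:
```python
from h import *
import json
c=json.load(open("w1.json"));T=np.array(c["camera_from_world"]);print("cam",-T[:3,:3].T@T[:3,3],T[2,:3])
g=lambda pts:[((u+.5)/1.5625-.5,(v+.5)/1.5625-.5) for u,v in pts]
t=unproj(c,g([(366,86),(442,88)]),.121);print("tab",t,t.mean(0),np.linalg.norm(t[0]-t[1]))
l=unproj(c,g([(359,110),(452,112),(443,378),(367,376)]),.078);print("lid",l)
yaw=np.radians(-15)
u=np.array([np.cos(yaw),np.sin(yaw),0]);v=np.array([-u[1],u[0],0])
h=unproj(c,g([(405,229),(405,289)]),.106);print("h",h)
for y in(-14,-15,-16):
  yw=np.radians(y);u=np.array([np.cos(yw),np.sin(yw),0]);v=np.array([-u[1],u[0],0])
  for o in([.530,-.247,0],):
    o=np.array(o);P=[o+a*u+b*v+np.array([0,0,z]) for a,b,z in[(.101,.02,.121),(.101,-.02,.121),(.02,0,.106),(-.02,0,.106),(.095,.029,.078),(.095,-.029,.078),(-.095,.029,.078),(-.095,-.029,.078)]]
    print(y,((proj(c,P)+.5)*1.5625-.5).round(0).tolist())
```

```text
cam [ 0.5999 -0.2657  0.4239] [-0.2792  0.0732 -0.9574]
tab [[ 0.6397 -0.2511  0.121 ]
 [ 0.6279 -0.2916  0.121 ]] [ 0.6338 -0.2713  0.121 ] 0.042230090387283176
lid [[ 0.6328 -0.2406  0.078 ]
 [ 0.6163 -0.2981  0.078 ]
 [ 0.4362 -0.248   0.078 ]
 [ 0.4524 -0.1934  0.078 ]]
h [[ 0.5553 -0.2507  0.106 ]
 [ 0.5175 -0.2406  0.106 ]]
-14 [[371.0, 98.0], [443.0, 97.0], [409.0, 238.0], [410.0, 298.0], [362.0, 115.0], [452.0, 114.0], [373.0, 384.0], [450.0, 383.0]]
-15 [[374.0, 98.0], [446.0, 98.0], [410.0, 238.0], [410.0, 298.0], [365.0, 114.0], [455.0, 115.0], [371.0, 383.0], [448.0, 384.0]]
-16 [[377.0, 97.0], [449.0, 99.0], [410.0, 238.0], [409.0, 298.0], [367.0, 114.0], [458.0, 116.0], [369.0, 383.0], [446.0, 384.0]]
```

servo_tool --rows '[[[0, 0, 0, 0.019, -0.0005, -0.0, -1], [0, 0, 0, 0.019, -0.0005, 0.01, -1], [0, 0, 0, 0.019, -0.0005, 0.03, -1], [0, 0, 0, 0.0185, -0.0005, 0.03, -1], [0, 0, 0, 0, 0, 0.03, -1], [0, 0, 0, 0, 0, 0.03, -1], [0, 0, 0, 0, 0, 0.02, -1], [0, 0, 0, 0, 0, 0.01, -1]]]'

```text
t: 2.57
tcp_pos: [0.5989, -0.2633, 0.1361]
tool_rot: [0.992, -0.13, -0.003, -0.002]
force: [-0.3, 0.4, 0.0]
finger_gap: -0.001
gripper_force: 0.0
```

servo_tool --rows '[[[0, 0, 0, 0, 0, 0.01, -1], [0, 0, 0, 0, 0, 0.01, -1], [0, 0, 0, 0, 0, 0.005, -1], [0, 0, 0, 0, 0, 0, -1], [0, 0, 0, 0.005, 0, 0, -1], [0, 0, 0, 0.005, 0, 0, -1]]]'

```text
t: 3.07
tcp_pos: [0.6116, -0.2676, 0.1166]
tool_rot: [0.992, -0.13, 0.001, 0.0]
force: [-0.1, 0.2, 0.8]
finger_gap: -0.001
gripper_force: 0.0
```

servo_tool --rows '[[[0, 0, 0, 0.006, 0, 0, -1], [0, 0, 0, 0.006, 0, 0, -1], [0, 0, 0, 0.006, 0, 0, -1], [0, 0, 0, 0.006, 0, 0, -1], [0, 0, 0, 0.006, 0, 0, -1]]]'

```text
t: 3.48
tcp_pos: [0.6393, -0.2745, 0.1145]
tool_rot: [0.992, -0.13, -0.001, -0.0]
force: [-3.6, 0.6, -1.2]
finger_gap: 0.0
gripper_force: 1.3
```

servo_tool --rows '[[[0, 0, 0, 0.006, 0, 0, -1], [0, 0, 0, 0.006, 0, 0, -1], [0, 0, 0, 0.006, 0, 0, -1], [0, 0, 0, 0, 0, 0, -1]]]'

```text
t: 3.82
tcp_pos: [0.66, -0.2804, 0.116]
tool_rot: [0.992, -0.129, 0.003, 0.001]
force: [0.6, -0.7, -0.0]
finger_gap: 0.0
gripper_force: 0.0
```

servo_tool --rows '[[[0, 0, 0, 0, 0, -0.02, -1], [0, 0, 0, 0, 0, -0.03, -1], [0, 0, 0, -0.03, 0, 0, -1], [0, 0, 0, -0.035, 0, 0, -1], [0, 0, 0, -0.035, -0.0016, 0, -1], [0, 0, 0, -0.035, 0, 0, -1], [0, 0, 0, -0.035, 0, 0, -1], [0, 0, 0, -0.027, 0, 0, -1]]]'

```text
t: 4.48
tcp_pos: [0.4652, -0.2263, 0.1658]
tool_rot: [0.992, -0.13, 0.0, 0.0]
force: [-0.5, -0.6, -0.1]
finger_gap: -0.0
gripper_force: 0.0
```

servo_tool --rows '[[[0, 0, 0, 0, 0, 0.01, -1], [0, 0, 0, 0, 0, 0.015, -1], [0, 0, 0, 0, 0, 0.015, -1], [0, 0, 0, 0, 0, 0.01, -1], [0, 0, 0, 0, 0, 0, -1], [0, 0, 0, -0.005, 0, 0, -1]]]'

```text
t: 4.98
tcp_pos: [0.4637, -0.2267, 0.1151]
tool_rot: [0.992, -0.129, 0.001, 0.0]
force: [0.1, -0.3, 0.4]
finger_gap: 0.0
gripper_force: 0.0
```

servo_tool --rows '[[[0, 0, 0, -0.006, 0, 0, -1], [0, 0, 0, -0.006, 0, 0, -1], [0, 0, 0, -0.006, 0, 0, -1], [0, 0, 0, -0.006, 0, 0, -1], [0, 0, 0, -0.006, 0, 0, -1]]]'

```text
t: 5.4
tcp_pos: [0.4348, -0.2192, 0.116]
tool_rot: [0.992, -0.13, 0.003, 0.001]
force: [5.1, -1.1, -2.9]
finger_gap: -0.0
gripper_force: 2.1
```

servo_tool --rows '[[[0, 0, 0, -0.006, 0, 0, -1], [0, 0, 0, -0.006, 0, 0, -1], [0, 0, 0, -0.006, 0, 0, -1], [0, 0, 0, -0.004, 0, 0, -1], [0, 0, 0, 0, 0, 0, -1]]]'

```text
t: 5.82
tcp_pos: [0.4095, -0.2111, 0.1151]
tool_rot: [0.992, -0.13, -0.002, -0.001]
force: [-0.4, 0.4, -0.5]
finger_gap: -0.0
gripper_force: 0.0
```

servo_tool --rows '[[[0, 0, 0, 0, 0, -0.025, 0.1], [0, 0, 0, 0, 0, -0.035, 0.1], [0, 0, 0, 0.018, 0, -0.03, 0.1], [0, 0, 0, 0.025, 0, -0.03, 0.1], [0, 0, 0, 0.025, 0, -0.03, 0.1], [0, 0, 0, 0.022, 0, 0, 0.1], [0, 0, 0, 0, 0, 0, 0.1], [0, 0, 0, 0, 0, 0, 0.1]]]'

```text
t: 6.48
tcp_pos: [0.4987, -0.2353, 0.265]
tool_rot: [0.992, -0.129, -0.001, -0.0]
force: [0.1, -0.4, -0.8]
finger_gap: 0.555
gripper_force: 0.0
```

Run:
```python
from h import *
import json
c=manip.camera_info("wrist");s=manip.sense();im=manip.snapshot("wrist");a=cv2.resize(im,(800,600),interpolation=cv2.INTER_CUBIC);cv2.imwrite("pics/w2.png",a)
json.dump({k:np.array(c[k]).tolist() for k in("K","camera_from_world")},open("w2.json","w"))
print(s["t"],s["tcp_pos"],s["finger_gap"])
yw=np.radians(-15);u=np.array([np.cos(yw),np.sin(yw),0]);v=np.array([-u[1],u[0],0]);o=np.array([.536,-.2455,0])
P=[o+a*u+b*v+np.array([0,0,z]) for a,b,z in[(.02,0,.106),(-.02,0,.106),(.095,.029,.078),(.095,-.029,.078),(-.095,.029,.078),(-.095,-.029,.078)]]
print(((proj(c,P)+.5)*1.5625-.5).round(0).tolist())
```

```text
6.4833 [ 0.4987 -0.2353  0.265 ] 0.5551407664071968
[[409.0, 181.0], [408.0, 253.0], [357.0, 40.0], [461.0, 40.0], [365.0, 356.0], [452.0, 357.0]]
```

View pics/w2.png

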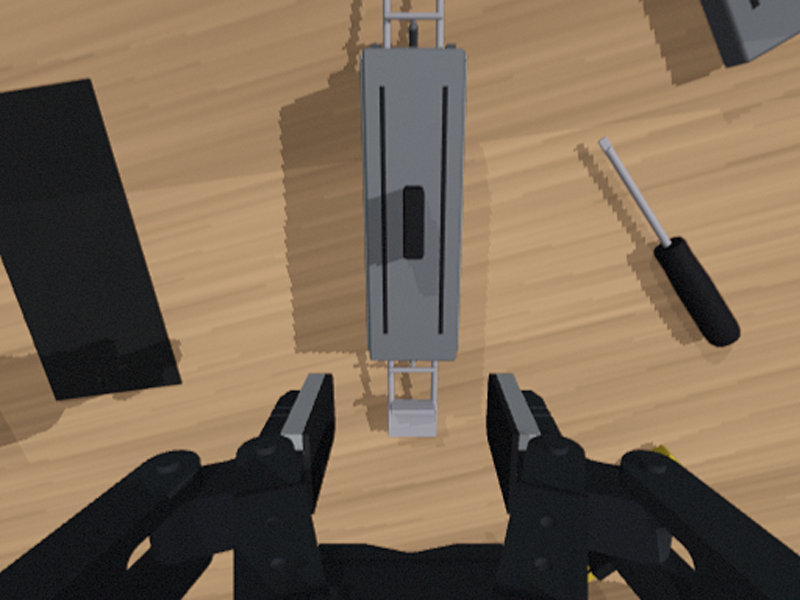

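Both clips lie open, the far one at (413,15) and the near one at (412,420). The lid is seated, with its handle at (413,222), about 3 mm off my estimate. Now I'll grasp the handle.

servo_tool --rows '[[[0, 0, 0, 0.012, 0.001, 0.02, 0.1], [0, 0, 0, 0.012, 0.001, 0.03, 0.1], [0, 0, 0, 0.012, 0.001, 0.03, 0.1], [0, 0, 0, 0, 0, 0.03, 0.1], [0, 0, 0, 0, 0, 0.025, 0.1], [0, 0, 0, 0, 0, 0.015, 0.1], [0, 0, 0, 0, 0, 0.008, 0.1], [0, 0, 0, 0, 0, 0.006, 0.1]]]' --squeeze 60

```text
t: 7.2
tcp_pos: [0.5309, -0.2468, 0.0994]
tool_rot: [0.992, -0.13, -0.002, -0.001]
force: [-0.3, 0.9, 0.3]
finger_gap: 0.555
gripper_force: 0.0
```

servo_tool --rows '[[[0, 0, 0, 0, 0, 0, -1], [0, 0, 0, 0, 0, 0, -1], [0, 0, 0, 0, 0, 0, -1], [0, 0, 0, 0, 0, 0, -1], [0, 0, 0, 0, 0, 0, -1], [0, 0, 0, 0, 0, 0, -1]]]' --squeeze 60

```text
t: 7.7
tcp_pos: [0.5336, -0.2482, 0.1026]
tool_rot: [0.992, -0.129, 0.001, 0.001]
force: [-0.5, 0.2, 5.3]
finger_gap: 0.123
gripper_force: 60.6
```

servo_tool --rows '[[[0, 0, 0, 0, 0, -0.008, -1], [0, 0, 0, 0, 0, -0.015, -1], [0, 0, 0, 0, 0, -0.02, -1], [0, 0, -2.5, 0, 0, -0.02, -1], [0, 0, -2.5, 0, 0, -0.015, -1], [0, 0, -2.5, 0, 0, -0.005, -1], [0, 0, -2.5, 0, 0, 0, -1], [0, 0, -2.5, 0, 0, 0, -1]]]'

```text
t: 8.37
tcp_pos: [0.533, -0.2478, 0.1852]
tool_rot: [1.0, -0.02, 0.0, 0.0]
force: [-0.2, 0.1, -1.6]
finger_gap: 0.126
gripper_force: 59.7
```

servo_tool --rows '[[[0, 0, -2.5, 0.003, -0.015, 0, -1], [0, 0, 0, 0.004, -0.025, 0, -1], [0, 0, 0, 0.004, -0.035, 0, -1], [0, 0, 0, 0.004, -0.038, 0, -1], [0, 0, 0, 0.004, -0.038, 0, -1], [0, 0, 0, 0.004, -0.038, 0, -1], [0, 0, 0, 0.004, -0.035, 0, -1], [0, 0, 0, 0.0034, -0.025, 0, -1]]]'

```text
t: 9.03
tcp_pos: [0.5625, 0.0052, 0.1842]
tool_rot: [1.0, 0.002, -0.001, -0.001]
force: [-0.2, -0.7, -2.0]
finger_gap: 0.128
gripper_force: 59.7
```

servo_tool --rows '[[[0, 0, 0, 0, -0.012, 0.005, -1], [0, 0, 0, 0, -0.004, 0.02, -1], [0, 0, 0, 0, 0, 0.03, -1], [0, 0, 0, 0, 0, 0.025, -1], [0, 0, 0, 0, 0, 0.02, -1], [0, 0, 0, 0, 0, 0.01, -1], [0, 0, 0, 0, 0, 0.005, -1], [0, 0, 0, 0, 0, 0, -1]]]'

```text
t: 9.7
tcp_pos: [0.563, 0.017, 0.0684]
tool_rot: [1.0, 0.001, -0.001, -0.0]
force: [0.1, 0.6, -1.8]
finger_gap: 0.128
gripper_force: 59.6
```

servo_tool --rows '[[[0, 0, 0, 0, 0, 0.007, -1], [0, 0, 0, 0, 0, 0.005, -1], [0, 0, 0, 0, 0, 0.002, -1], [0, 0, 0, 0, 0, 0.002, -1], [0, 0, 0, 0, 0, 0, -1]]]'

```text
t: 10.12
tcp_pos: [0.5636, 0.017, 0.0534]
tool_rot: [1.0, 0.001, 0.0, 0.0]
force: [0.2, 0.4, -2.0]
finger_gap: 0.128
gripper_force: 59.7
```

servo_tool --rows '[[[0, 0, 0, 0, 0, 0.002, -1], [0, 0, 0, 0, 0, 0.001, -1], [0, 0, 0, 0, 0, 0, -1]]]'

```text
t: 10.37
tcp_pos: [0.5638, 0.017, 0.0506]
tool_rot: [1.0, 0.001, 0.0, 0.0]
force: [0.1, -0.7, -1.1]
finger_gap: 0.127
gripper_force: 59.9
```

Almost down. I'll lower it a touch more, release, rise, and back off towards the near end.

servo_tool --rows '[[[0, 0, 0, 0, 0, 0.0015, -1], [0, 0, 0, 0, 0, 0, -1], [0, 0, 0, 0, 0, 0, 0.1], [0, 0, 0, 0, 0, 0, 0.1], [0, 0, 0, 0, 0, 0, 0.1], [0, 0, 0, 0, 0, 0, 0.1], [0, 0, 0, 0, 0, 0, 0.1], [0, 0, 0, 0, 0, 0, 0.1]]]'

```text
t: 11.03
tcp_pos: [0.5635, 0.0171, 0.0486]
tool_rot: [1.0, 0.001, -0.0, -0.0]
force: [0.2, -0.2, 0.7]
finger_gap: 0.553
gripper_force: 0.0
```

servo_tool --rows '[[[0, 0, 0, 0, 0, -0.015, 0.1], [0, 0, 0, 0, 0, -0.03, 0.1], [0, 0, 0, -0.01, 0, -0.04, 1], [0, 0, 0, -0.03, 0, -0.04, 1], [0, 0, 0, -0.03, 0, -0.04, 1], [0, 0, 0, -0.02, 0, -0.02, 1], [0, 0, 0, 0, 0, 0, 1], [0, 0, 0, 0, 0, 0, 1]]]'

```text
t: 11.7
tcp_pos: [0.4836, 0.0169, 0.2216]
tool_rot: [1.0, 0.001, 0.002, 0.0]
force: [-0.5, 0.5, 0.2]
finger_gap: 1.002
gripper_force: 0.0
```

Run:
```python
from h import *
import json
c=manip.camera_info("wrist");s=manip.sense();im=manip.snapshot("wrist");a=cv2.resize(im,(800,600),interpolation=cv2.INTER_CUBIC);cv2.imwrite("pics/w3.png",a)
json.dump({k:np.array(c[k]).tolist() for k in("K","camera_from_world")},open("w3.json","w"))
print(s["t"],s["tcp_pos"],s["finger_gap"])
```

```text
11.7 [0.4836 0.0169 0.2216] 1.002240677037811
```

View pics/w3.png

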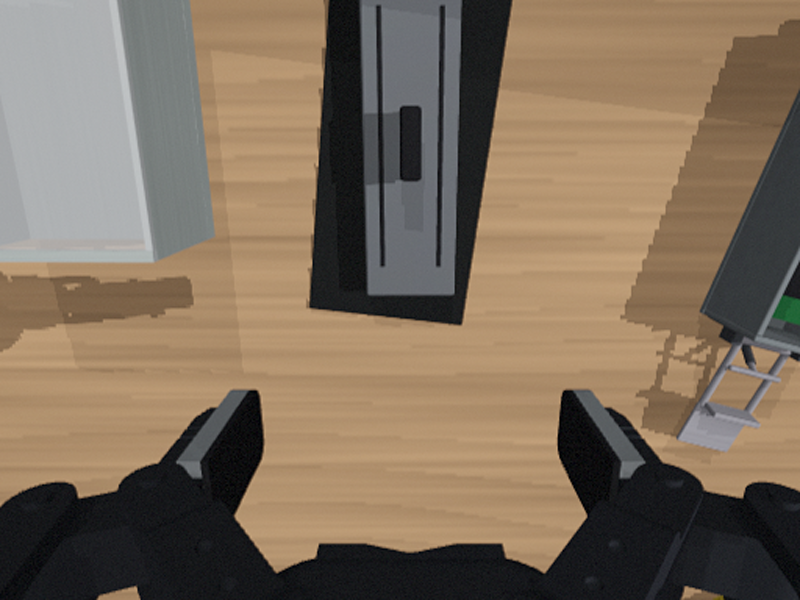

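The lid lies flat on the mat with its handle at (410,143), its near edge at row 295 and its sides at columns 368 and 455. The rack's near end shows at the left, rows 237–262. I'll work out the rack's geometry and check which end has the stop.

Run:
```python
from h import *
import json
c=json.load(open("w3.json"));T=np.array(c["camera_from_world"]);print("cam",-T[:3,:3].T@T[:3,3])
g=lambda pts:[((u+.5)/1.5625-.5,(v+.5)/1.5625-.5) for u,v in pts]
print("lid near edge",unproj(c,g([(368,296),(455,296)]),.026))
print("handle",unproj(c,g([(410,107),(410,181)]),.054))
r=unproj(c,g([(0,262),(154,262),(118,0)]),.086);print("rack top",r)
print("outer bottom",unproj(c,g([(212,235),(180,0)]),.0))
xf=r[1,0];P=[[xf,.2,.086],[xf,.2,.08],[xf,.2,.012],[xf,.2,0],[xf,.2,.024],[xf+.003,.2,.024]]
print(((proj(c,P)+.5)*1.5625-.5).round(0).tolist())
a=cv2.imread("pics/w3.png")
for v in range(222,268,2):print(v,a[v,40:100].mean(0).round(0))
c=manip.camera_info("top");P=[[x,.21,z] for x in(xf,xf+.22) for z in(.086,.082,.024,.012,0)]
print(((proj(c,P)-[150,130]+.5)*6-.5).round(0).tolist())
b=cv2.imread("pics/top0_raw.png")
for v in list(range(134,146))+list(range(188,200)):print((v-130)*6+3,b[v,165:190].mean(0).round(0))
```

```text
cam [0.5573 0.0159 0.346 ]
lid near edge [[ 0.4672  0.0429  0.026 ]
 [ 0.4673 -0.0144  0.026 ]]
handle [[0.5814 0.0156 0.054 ]
 [0.5425 0.0155 0.054 ]]
rack top [[0.5022 0.2304 0.086 ]
 [0.5024 0.1497 0.086 ]
 [0.624  0.1488 0.086 ]]
outer bottom [[0.5032 0.1515 0.    ]
 [0.6462 0.1552 0.    ]]
[[58.0, 262.0], [65.0, 259.0], [132.0, 239.0], [141.0, 236.0], [122.0, 242.0], [122.0, 237.0]]
222 [179. 177. 174.]
224 [179. 177. 174.]
226 [179. 177. 174.]
228 [179. 177. 174.]
230 [179. 177. 174.]
232 [179. 177. 174.]
234 [179. 177. 174.]
236 [179. 177. 174.]
238 [176. 176. 175.]
240 [169. 172. 175.]
242 [168. 171. 175.]
244 [168. 171. 175.]
246 [168. 172. 176.]
248 [171. 174. 178.]
250 [175. 175. 172.]
252 [180. 182. 174.]
254 [180. 182. 175.]
256 [180. 182. 175.]
258 [179. 180. 173.]
260 [179. 180. 174.]
262 [141. 159. 175.]
264 [107. 143. 175.]
266 [107. 142. 174.]
[[167.0, 382.0], [168.0, 383.0], [185.0, 392.0], [189.0, 394.0], [192.0, 395.0], [170.0, 39.0], [171.0, 40.0], [188.0, 60.0], [191.0, 64.0], [195.0, 68.0]]
27 [115. 148. 176.]
33 [106. 142. 174.]
39 [165. 182. 192.]
45 [206. 205. 192.]
51 [191. 195. 197.]
57 [191. 197. 204.]
63 [208. 207. 203.]
69 [187. 186. 182.]
75 [199. 199. 195.]
81 [195. 195. 191.]
87 [195. 195. 191.]
93 [195. 194. 190.]
351 [195. 194. 190.]
357 [195. 194. 190.]
363 [195. 194. 190.]
369 [195. 194. 191.]
375 [204. 206. 198.]
381 [191. 194. 185.]
387 [133. 134. 126.]
393 [124. 123. 112.]
399 [ 74.  99. 125.]
405 [ 86. 114. 140.]
411 [122. 156. 186.]
417 [123. 158. 186.]
```

The near end has a bare floor edge (row 239, no stop), so that is the front: x≈0.5025, centre y≈0.21, yaw≈0. The lid's near end is at x≈0.467, y≈0.0147. Now I'll grasp the lid by that end.

servo_tool --rows '[[[0, 0, 0, -0.0033, 0.0011, 0.02, 1], [0, 0, 0, -0.0033, 0.0011, 0.035, 1], [0, 0, 0, 0, 0, 0.035, 1], [0, 0, 0, 0, 0, 0.035, 1], [0, 0, 0, 0, 0, 0.025, 1], [0, 0, 0, 0, 0, 0.02, 1], [0, 0, 0, 0, 0, 0.01, 1], [0, 0, 0, 0, 0, 0.005, 1]]]'

```text
t: 12.42
tcp_pos: [0.4763, 0.0148, 0.0324]
tool_rot: [1.0, 0.001, -0.002, -0.0]
force: [-1.1, -0.4, 0.5]
finger_gap: 0.996
gripper_force: 0.0
```

servo_tool --rows '[[[0, 0, 0, 0, 0, 0.006, 1], [0, 0, 0, 0, 0, 0.005, 1], [0, 0, 0, 0, 0, 0, 1]]]' --squeeze 90

```text
t: 12.67
tcp_pos: [0.4773, 0.0146, 0.0242]
tool_rot: [1.0, 0.001, 0.0, 0.0]
force: [0.8, -1.1, -0.3]
finger_gap: 1.0
gripper_force: 0.0
```

servo_tool --rows '[[[0, 0, 0, 0, 0, 0, 0], [0, 0, 0, 0, 0, 0, -1], [0, 0, 0, 0, 0, 0, -1], [0, 0, 0, 0, 0, 0, -1], [0, 0, 0, 0, 0, 0, -1], [0, 0, 0, 0, 0, 0, -1]]]' --squeeze 90

```text
t: 13.17
tcp_pos: [0.4775, 0.0147, 0.026]
tool_rot: [1.0, 0.001, 0.001, 0.0]
force: [-0.5, 0.6, 7.1]
finger_gap: 0.66
gripper_force: 95.4
```

servo_tool --rows '[[[0, 0, 0, 0, 0, -0.005, -1], [0, 0, 0, 0, 0, -0.01, -1], [0, 0, 0, 0, 0, -0.015, -1], [0, 0, 0, 0, 0, -0.02, -1], [0, 0, 0, 0, 0, -0.025, -1], [0, 0, 0, 0, 0, -0.025, -1], [0, 0, 0, 0, 0, -0.02, -1], [0, 0, 0, 0, 0, -0.01, -1]]]'

```text
t: 13.83
tcp_pos: [0.4776, 0.0146, 0.1576]
tool_rot: [1.0, 0.001, 0.002, 0.0]
force: [0.4, -0.2, -1.5]
finger_gap: 0.655
gripper_force: 95.5
```

servo_tool --rows '[[[0, 0, 0, -0.01, -0.015, 0, -1], [0, 0, 0, -0.016, -0.025, 0, -1], [0, 0, 0, -0.019, -0.03, 0, -1], [0, 0, 0, -0.02, -0.03, 0, -1], [0, 0, 0, -0.02, -0.03, 0, -1], [0, 0, 0, -0.02, -0.03, 0, -1], [0, 0, 0, -0.019, -0.025, 0, -1], [0, 0, 0, -0.014, -0.02, 0, -1]]]'

```text
t: 14.5
tcp_pos: [0.3357, 0.2206, 0.1551]
tool_rot: [1.0, 0.002, -0.001, 0.0]
force: [-0.1, -0.7, -1.8]
finger_gap: 0.655
gripper_force: 95.6
```

servo_tool --rows '[[[0, 0, 0, -0.012, 0, 0, -1], [0, 0, 0, -0.01, 0, 0, -1], [0, 0, 0, 0, 0, 0, -1], [0, 0, 0, 0, 0, 0, -1]]]'

```text
t: 14.83
tcp_pos: [0.3163, 0.2188, 0.1548]
tool_rot: [1.0, 0.001, 0.0, 0.0]
force: [0.9, -0.2, -2.5]
finger_gap: 0.653
gripper_force: 95.9
```

Run:
```python
from h import *
import json
s=manip.sense();c=manip.camera_info("side");im=manip.snapshot("side");cv2.imwrite("pics/s4raw.png",im)
w=manip.camera_info("wrist");wi=manip.snapshot("wrist")
json.dump({k:np.array(w[k]).tolist() for k in("K","camera_from_world")},open("w4.json","w"))
cv2.imwrite("pics/w4.png",np.vstack([cv2.resize(wi,(640,480))[:,:]]))
print(s["t"],s["tcp_pos"],s["q"],s["force"],s["gripper_force"])
p=s["tcp_pos"];T=R.from_quat(s["tool_rot"])
for a in(0,.05,.1): # predicted pixels (640x480) of lid far top corners and handle for sag a
    L=R.from_euler("y",a)
    q=[p+L.apply([x,y,z]) for x,y,z in[(.18,.029,0),(.18,-.029,0),(.105,0,.028),(.065,0,.028)]]
    print(a,(proj(w,q)*1.25).round(0).tolist())
f=[[.5025,y,z] for y in(.149,.271) for z in(.086,0)];print((proj(w,f)*1.25).round(0).tolist())
```

```text
14.8333 [0.3163 0.2188 0.1548] [ 0.3124  0.3996  2.1097 -0.0003  0.6322  1.8819] [ 0.9131 -0.2369 -2.5243] 95.92614769935608
0 [[192.0, -376.0], [455.0, -375.0], [323.0, -29.0], [323.0, 166.0]]
0.05 [[204.0, -330.0], [443.0, -330.0], [323.0, -27.0], [323.0, 159.0]]
0.1 [[214.0, -290.0], [434.0, -290.0], [323.0, -24.0], [323.0, 153.0]]
[[509.0, -184.0], [445.0, -77.0], [187.0, -184.0], [236.0, -77.0]]
```

View pics/w4.png

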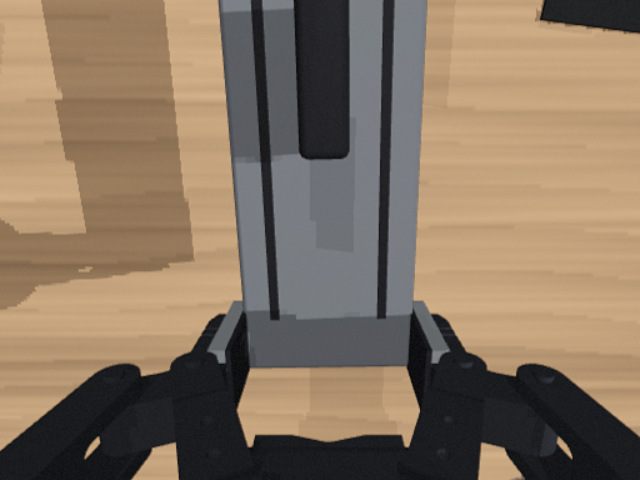

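Run:
```python
from h import *
import json
from scipy.optimize import least_squares
w=json.load(open("w4.json"));p=np.array([.3163,.2188,.1548])
a=cv2.imread("pics/w4.png")
def width(v):
    r=a[v].astype(int);sat=r[:,2]-r[:,0];m=(sat<18)&(r[:,1]>70) # grey
    x=np.where(m)[0];x=x[(x>200)&(x<440)];return x.min(),x.max()
obs={v:width(v) for v in(2,20,40,60,80,120,200,260)};print(obs)
def model(t,x,y,z):
    return proj(w,p+R.from_euler("y",t[0]).apply([x+.001*0,y,z])+[t[1],t[3],t[2]])[0]*1.25
def res(t):
    o=[model(t,-.01,0,.0)[1]-366,model(t,.065,0,.028)[1]-157]
    for v,(l,r) in obs.items():
        # find x along edge with row v
        xs=np.linspace(-.01,.18,60)
        for y,u in((.029,l),(-.029,r)):
            q=np.array([model(t,x,y,0) for x in xs]);o.append(np.interp(v,q[::-1,1],q[::-1,0])-u)
    return o
s=least_squares(res,[0,0,0,0],x_scale=[.05,.005,.005,.005],loss="soft_l1");print(s.x,np.array(s.fun).round(1))
```

```text
{2: (np.int64(219), np.int64(426)), 20: (np.int64(220), np.int64(425)), 40: (np.int64(222), np.int64(424)), 60: (np.int64(224), np.int64(423)), 80: (np.int64(225), np.int64(422)), 120: (np.int64(229), np.int64(420)), 200: (np.int64(235), np.int64(416)), 260: (np.int64(240), np.int64(414))}
[ 0.0199  0.0013 -0.0016  0.    ] [-0.1  0.1  1.3  0.7  1.5  0.6  0.7  0.5 -0.1  0.3  0.2  0.1 -1.3 -0.3
 -2.4 -1.1 -3.6 -2.7]
```

The fit gives a sag of only about 0.02 rad. I'll lower the lid in front of the opening.

servo_tool --rows '[[[0, 0, 0, -0.004, 0, 0.0, -1], [0, 0, 0, 0, 0, 0.01, -1], [0, 0, 0, 0, 0, 0.015, -1], [0, 0, 0, 0, 0, 0.02, -1], [0, 0, 0, 0, 0, 0.02, -1], [0, 0, 0, 0, 0, 0.015, -1], [0, 0, 0, 0, 0, 0.01, -1], [0, 0, 0, 0, 0, 0.005, -1]]]'

```text
t: 15.6
tcp_pos: [0.313, 0.2189, 0.0582]
tool_rot: [1.0, 0.0, -0.001, 0.0]
force: [-0.9, -1.0, -2.3]
finger_gap: 0.654
gripper_force: 95.9
```

servo_tool --rows '[[[0, 0, 0, 0, 0, 0.005, -1], [0, 0, 0, 0, 0, 0.004, -1], [0, 0, 0, 0, 0, 0, -1], [0, 0, 0, 0, 0, 0, -1]]]'

```text
t: 15.93
tcp_pos: [0.3128, 0.2194, 0.0507]
tool_rot: [1.0, 0.001, 0.0, -0.0]
force: [0.0, -0.2, -1.1]
finger_gap: 0.656
gripper_force: 95.9
```

servo_tool --rows '[[[0, 0, 0, 0.005, 0, 0, -1], [0, 0, 0, 0.01, 0, 0, -1], [0, 0, 0, 0.01, 0, 0, -1], [0, 0, 0, 0.01, 0, 0, -1], [0, 0, 0, 0.005, 0, 0, -1]]]'

```text
t: 16.35
tcp_pos: [0.356, 0.2199, 0.0508]
tool_rot: [1.0, 0.001, 0.002, -0.001]
force: [-0.6, -0.3, -3.0]
finger_gap: 0.653
gripper_force: 95.9
```

servo_tool --rows '[[[0, 0, 0, 0.01, 0.001, 0, -1], [0, 0, 0, 0.012, 0.001, 0, -1], [0, 0, 0, 0.012, 0.001, 0, -1], [0, 0, 0, 0.012, 0.001, 0, -1], [0, 0, 0, 0.008, 0.001, 0, -1], [0, 0, 0, 0, 0, 0, -1]]]'

```text
t: 16.85
tcp_pos: [0.41, 0.2146, 0.0506]
tool_rot: [1.0, 0.0, 0.002, -0.001]
force: [0.3, 0.5, -1.8]
finger_gap: 0.653
gripper_force: 95.9
```

servo_tool --rows '[[[0, 0, 0, 0.01, 0.001, 0, -1], [0, 0, 0, 0.01, 0.001, 0, -1], [0, 0, 0, 0.01, 0, 0, -1], [0, 0, 0, 0.007, 0, 0, -1], [0, 0, 0, 0, 0, 0, -1]]]'

```text
t: 17.27
tcp_pos: [0.4466, 0.2128, 0.0507]
tool_rot: [1.0, 0.001, 0.002, -0.0]
force: [1.2, 0.3, -1.7]
finger_gap: 0.653
gripper_force: 95.9
```

servo_tool --rows '[[[0, 0, 0, 0, 0, 0.004, -1], [0, 0, 0, 0, 0, 0.004, -1], [0, 0, 0, 0, 0, 0.002, -1], [0, 0, 0, 0, 0, 0.002, -1], [0, 0, 0, 0, 0, 0, -1]]]'

```text
t: 17.68
tcp_pos: [0.4427, 0.2126, 0.0379]
tool_rot: [1.0, 0.001, -0.001, 0.0]
force: [0.7, -0.0, -1.5]
finger_gap: 0.652
gripper_force: 95.9
```

servo_tool --rows '[[[0, 0, 0, 0, 0, 0.0015, -1], [0, 0, 0, 0, 0, 0.001, -1], [0, 0, 0, 0, 0, 0, -1]]]'

```text
t: 17.93
tcp_pos: [0.4435, 0.2127, 0.0359]
tool_rot: [1.0, 0.001, -0.0, 0.0]
force: [-0.1, 0.4, -1.7]
finger_gap: 0.656
gripper_force: 96.0
```

servo_tool --rows '[[[0, 0, 0, 0, 0, 0.0015, -1], [0, 0, 0, 0, 0, 0, -1], [0, 0, 0, 0, 0, 0, -1]]]'

```text
t: 18.18
tcp_pos: [0.4436, 0.2127, 0.0349]
tool_rot: [1.0, 0.001, 0.0, -0.0]
force: [-1.2, -0.3, 2.3]
finger_gap: 0.652
gripper_force: 96.5
```

servo_tool --rows '[[[0, 0, 0, 0, 0, 0.0015, -1], [0, 0, 0, 0, 0, 0, -1], [0, 0, 0, 0, 0, 0, -1]]]'

```text
t: 18.43
tcp_pos: [0.4434, 0.2127, 0.0339]
tool_rot: [1.0, 0.001, 0.0, -0.0]
force: [-4.0, -1.3, 9.9]
finger_gap: 0.658
gripper_force: 97.4
```

servo_tool --rows '[[[0, 0, 0, 0, 0, -0.001, 1], [0, 0, 0, 0, 0, 0, 1], [0, 0, 0, 0, 0, 0, 1], [0, 0, 0, 0, 0, 0, 1], [0, 0, 0, 0, 0, 0, 1], [0, 0, 0, 0, 0, 0, 1]]]'

```text
t: 18.93
tcp_pos: [0.4436, 0.2126, 0.0338]
tool_rot: [1.0, 0.001, -0.0, 0.0]
force: [-0.4, 0.3, 1.3]
finger_gap: 1.005
gripper_force: 0.0
```

servo_tool --rows '[[[0, 0, 0, -0.005, 0, -0.015, 1], [0, 0, 0, -0.01, 0, -0.03, 1], [0, 0, 0, 0, 0, -0.04, 1], [0, 0, 0, 0, 0, -0.04, 1], [0, 0, 0, 0, 0, -0.04, 1], [0, 0, 0, 0, 0, -0.02, 1], [0, 0, 0, 0, 0, 0, 1], [0, 0, 0, 0, 0, 0, 1]]]'

```text
t: 19.6
tcp_pos: [0.429, 0.2127, 0.2201]
tool_rot: [1.0, 0.001, 0.002, -0.0]
force: [-0.2, 0.2, -0.4]
finger_gap: 1.002
gripper_force: 0.0
```

Run:
```python
from h import *
s=manip.sense();w=manip.camera_info("wrist");wi=manip.snapshot("wrist")
cv2.imwrite("pics/w5.png",cv2.resize(wi,(800,600),interpolation=cv2.INTER_CUBIC))
print(s["t"],s["tcp_pos"],s["force"])
for cx in(.525,.53,.535):
    q=[[cx-.095,.2127+.029,.035],[cx-.095,.2127-.029,.035],[cx-.02,.2127,.063],[cx+.02,.2127,.063],[.5025,.149,.086],[.5025,.271,.086]]
    print(cx,((proj(w,q)+.5)*1.5625-.5).round(0).tolist())
```

```text
19.6 [0.429  0.2127 0.2201] [-0.1699  0.1722 -0.3556]
0.525 [[362.0, 274.0], [454.0, 274.0], [408.0, 149.0], [408.0, 67.0], [537.0, 154.0], [289.0, 153.0]]
0.53 [[362.0, 266.0], [454.0, 266.0], [408.0, 139.0], [408.0, 56.0], [537.0, 154.0], [289.0, 153.0]]
0.535 [[361.0, 258.0], [454.0, 258.0], [408.0, 129.0], [408.0, 45.0], [537.0, 154.0], [289.0, 153.0]]
```

View pics/w5.png

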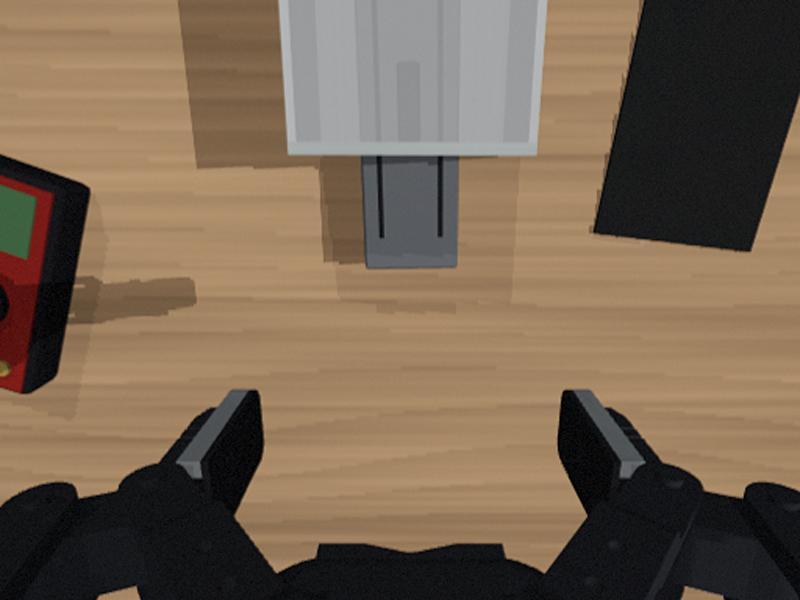

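The lid lies straight in the rack with its near edge at row 267, so its centre is about 27 mm inside (front edge at row 154). The arm is clear of everything, so I'm handing in.

```bash
python3 -c "
from station import manip
print(manip.sign_off())"
```

```text
the job is handed in; nothing more can be done
None
```

I opened both clips, laid the lid on the mat and let go, then slid it about 122 of its 190 mm into the rack, and handed the job in at about 20 s; sign-off gave no verdict.

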